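# Fit the mixer drive with its battery pack and keyed spindle

## Robot

A 6-joint arm with a two-finger parallel gripper is mounted at the origin on a cart in front of the work surface, level with it; the furniture and walls round the work are solid. World frame = base frame: x ahead of the robot, y to its left, z up, the work surface at z = 0. Lengths are in m, angles in rad, forces in N, time in s.
With the tool pointing down it reaches from about 0.375 to 0.9 m from the base axis. Payload 3.1 kg.
Tool frame: the origin (TCP) lies between the finger pads; the fingertips stand 17 mm ahead of it and the grasp point (between the pads) lies 2 mm behind it; z points along the fingers, y is the line along which they close (so a half turn about z gives the same grasp; the last joint's range is limited). The gripper opens to 85 mm and grips with 20 to 120 N. Pads are 22 mm wide; open, the fingers measure 114 mm over their backs; the gripper's body (76 mm by 85 mm) begins 54 mm behind the grasp point. The pads swing forward as they close: fully open they stand 13 mm farther back than shut.
Start: joints at [1.131, 0.527, 1.433, -0, 1.181, -0.178], TCP at [0.162, 0.604, 0.248] pointing down, gripper open.
Joint ranges: [-3.08, 3.08], [-0.75, 2.2], [0.22, 2.44], [-1.43, 4.57], [0, 2.65], [-2.85, 2.85]. Speed limits (rad/s): [2.79, 2.79, 3.14, 3.14, 3.14, 3.14].

## Interface

Orientations are given as a unit quaternion [x, y, z, w].
In Python, from station import sense, vision, order gives the robot as it stands.
- The arm moves only by the shell command python3 -m crank 'ROWS' [OPENING] [FORCE]. ROWS is JSON, a list of rows, each an object with "dp": the shift along the world's x, y, z in units of 30 mm (1.0 is 30 mm), a list of three; "angular": the turn, a rotation vector about the world's x, y, z in degrees, a list of three. In form: [{"dp": [dx, dy, dz], "angular": [ax, ay, az]}, ...]. A call has 1 to 20 rows; each row shifts and turns the commanded pose from where the row before left it; what a row does not reach is not made up. A row lasts 1/10 s, in which the tool goes at most 50 mm and 8.59 degrees, less where a joint would pass 70% of its speed; a pose out of reach is approached as far as the arm can. A call is refused whole if a number of a shift passes 1 or a number of a turn 8.59, either way. A call with a gripper value outside its range is refused whole. OPENING is the closure, from 0 (fully open) to 1 (shut), set as the call begins (- or left out, the last holds). The fingers move at their own pace and stop on an object; FORCE is the grip in N (left out, the last holds). Time passes only in rows, so rows that do not move let the fingers close. It gives the time, the measured TCP pose, the force, the opening and the grip force at its end, in the units of the state.
- sense(): the state, without advancing time (a new reading comes with each control period).
- vision.snapshot(name): name is "side" or "top"; returns a dict with "image" (384x512x3 uint8, blue, green, red), "range_z" (384x512 float32, m along the optical axis (not along the pixel's ray), 0 where there is no reading), "mtx" (3x3 intrinsics, pixels), "dist" ([k1, k2, p1, p2, k3] as OpenCV has them; the pictures are not rectified), "pose" (4x4, takes a point from camera to world coordinates). Camera axes: x right, y down, z forward; pixel columns grow to the right and rows downward; lengths in m; the calibration is good to about 2 mm. A picture is of the moment at which its call begins.
- order.sign_off(): hands the job in; it is judged then, once.
The state is a dict: "t": time; "q": joint angles; "qd": joint speeds; "tau": joint torques, N m; "tcp_pos": TCP position; "tool_rot": TCP orientation; "force": force on the tool from outside, world axes, zero at the start; "ft_torque": the same for the moment, N m; "finger_gap": opening from 0.0 (shut) to 1.0 (fully open); "gripper_force": force on a finger pad.
Only numpy, scipy, OpenCV 4.12 (cv2) and the standard library are available. Lean on these libraries where they do the work, as an engineer would, in place of code of your own. Each camera call takes 0.05 s, during which the arm holds its last target. There are 200 camera calls.

## Task

Get the bench mixer drive ready: set the battery pack flat in its open drawer, let go and push the drawer fully shut. Then take the steel spindle from its stand, push it tip-down into the hub on top of the drive, turning it until its key slips into the hub's slot, and press it down against the spring until its collar meets the hub. Finish still gripping the spindle and pressing it fully home, because the spring lifts it if you let go; leave the other things on the bench where they are.

Things in the scene. Friction and masses are not known exactly. Their poses are not given: they have to be found in the camera images.
- pack_centre (a point): centre of the battery pack, a plain black box 56 (its x) x 36 (its y) x 40 mm high, 0.15 kg, lying flat on the bench with a small grey label on top; grip it across its 36 mm width. Axes: z up, x along its 56 mm length.
- drawer_floor (a point): centre of the drawer's floor, on its upper face, 8 mm above the bench; moves with the drawer. Inside, the drawer measures 96 mm (x) x 106 mm (y); side and back walls rise 14 mm above the floor, the front panel 48 mm. Axes: x points into the drive (the way the drawer shuts), z up.
- drawer_front (a point): middle of the outer face of the drawer's front panel, 31 mm above the bench; the panel is 124 mm wide, from 6 to 56 mm above the bench, with a lip 60 mm wide sticking out 7 mm, 46 to 54 mm above the bench. x points into the drive: push along it.
- drawer (a joint): how far the drawer is open, in m: 0 = fully shut (a firm stop), starts 0.095 to 0.115 open. Slides with about 1.5 N of friction and stays where it is left.
- stand: grey storage block for the spindle, 70 x 70 x 46 mm high, heavy but loose, with a square well 36 x 36 mm in its top; origin at the centre of its underside. The spindle hangs in the well by its collar, upright.
- spindle_head (a point): centre of the spindle's flat-sided head, the place to grip: a dark steel block 26 mm (x) x 20 mm (y) x 40 mm high; grip across the 20 mm. It lies 70 mm above the spindle's tip; the head reaches from 50 to 90 mm above the tip. z points up along the spindle. The key faces this frame's -x; a small tab on the collar's rim stands over the key and shows its direction from above.
- spindle_tip (a point): the tip of the spindle, at its lower end. The shaft is 22 mm in diameter with a cone at the end (12 mm at the tip, full width 9 mm up). The key is 6 mm wide, reaches to 16 mm from the axis and runs from 16 mm above the tip up to the collar. Axes as those of spindle_head.
- hub_mouth (a point): centre of the hub's upper face, 106 mm above the bench, where the bore opens. Hub 52 mm outside, 36 mm high, fixed; bore 25 mm, with one slot 10 mm wide out to 18 mm from the axis. Axes are the drive's: -x to its front, z up. The frame does NOT show the slot, which points up to 0.6 rad either side of -x, different each time, and can be seen from above.
- plunger (a joint): how far the spring plunger in the hub is pressed, in m: 0 free, 0.012 with the spindle home (2 N at first, about 10 N at home). Out of line, the key stops on the hub's face with the tip 16 mm deep; within about 0.1 rad of the slot it slips in. The plunger is met at 22 mm; home is 34 mm deep, collar on the hub's face.
- spindle: the whole steel spindle, 90 mm long, 0.16 kg; origin and axes as spindle_tip. Below its head: an 18 mm neck, then a collar 42 mm wide and 6 mm thick whose underside is 34 mm above the tip.
- pack: the whole battery pack; origin at the centre of its underside.
- stapler: black desk stapler, 125 x 30 x 42 mm high, lying with its length away from the robot between the pack and the stand; to be left alone. Origin at the centre of its underside.
- sample_cup: specimen cup with a white lid, 66 mm wide, 69 mm high, standing to the left of the mixer drive; to be left alone. Origin at the centre of its underside.
- tape_roll: roll of marking tape lying flat, 82 mm wide, 20 mm high, at the right; to be left alone. Origin at the centre of its underside.
- mixer_drive: white bench mixer drive, a box 150 x 150 x 70 mm high, fixed to the bench, drawer in its front (its -x side), steel hub on top. Origin at the centre of its underside. Its bay has 50 mm free height above the drawer's floor, so the pack goes in lying flat.
Not all that is in view belongs to the job. Leave any orange or red look-alike of the pack alone.

How it is judged:
By the outcome, as a careful person would: the job done as asked, in the order asked, and still so for the second after the job is handed in, while the arm keeps its last pose, push and grip.
It also fails if it takes over 72 s, if anything falls off the work surface, if the arm or the gripper's body presses on something with over 40 N, if the wrist force passes 120 N, or if a joint passes its speed limit or range.

## Working session

There is one attempt and no reset: what is moved stays moved. The work goes in short steps, Python scripts to look and compute and a shell command to move; the robot and the scene stay as the last step left them, time stands still between calls to the robot, and variables do not carry over. Pictures are saved under pics/ and viewed, at most 10 in all, crops included, and the job is handed in when it is done.

```bash
mkdir -p pics; ls
cat > h.py <<'E'
import numpy as np, cv2, pickle
from station import sense, vision, order
def snap(n,save=None):
    s=vision.snapshot(n); 
    if save: cv2.imwrite('pics/'+save,s['image'])
    pickle.dump(s,open(n+'.pkl','wb')); return s
def ray(s,uv):
    p=cv2.undistortPoints(np.array(uv,float).reshape(-1,1,2),s['mtx'],s['dist']).reshape(-1,2)
    d=np.c_[p,np.ones(len(p))]@s['pose'][:3,:3].T
    return s['pose'][:3,3],d
def onz(s,uv,z):
    o,d=ray(s,uv); return o+d*((z-o[2])/d[:,2])[:,None]
def cloud(s):
    h,w=s['range_z'].shape; u,v=np.meshgrid(np.arange(w),np.arange(h))
    o,d=ray(s,np.c_[u.ravel(),v.ravel()]); r=s['range_z'].ravel()
    P=o+d*r[:,None]; P[r==0]=np.nan
    return P.reshape(h,w,3)
E
python3 - <<'E'
from h import *
for n in('top','side'):
    s=snap(n,n+'0.png'); print(n,s['pose'].round(3).tolist(),s['mtx'].round(1).tolist(),s['dist'])
print(sense())
E
```

```text
pics
top [[-0.019, -0.975, 0.223, 0.242], [-1.0, 0.018, -0.005, -0.091], [0.001, -0.223, -0.975, 1.459], [0.0, 0.0, 0.0, 1.0]] [[443.6, 0.0, 247.2], [0.0, 443.6, 189.3], [0.0, 0.0, 1.0]] [-0.13616112  0.          0.          0.          0.        ]
side [[-0.972, 0.171, -0.162, 0.781], [0.235, 0.718, -0.655, 0.877], [0.004, -0.675, -0.738, 1.224], [0.0, 0.0, 0.0, 1.0]] [[436.3, 0.0, 254.0], [0.0, 436.3, 192.4], [0.0, 0.0, 1.0]] [-0.0862883  0.         0.         0.         0.       ]
{'t': 0.1, 'q': array([ 1.13049879e+00,  5.28383841e-01,  1.43379252e+00, -1.40583423e-05,
        1.18143929e+00, -1.78491223e-01]), 'qd': array([ 0.00088141, -0.00422275, -0.00318395,  0.00252119, -0.00045256,
        0.00230503]), 'tau': array([ 7.92705396e-05, -4.43306923e+01, -1.78586107e+01, -2.57933480e-04,
        3.88835615e-03, -1.67278245e-05]), 'tcp_pos': array([0.16146248, 0.6031303 , 0.24741909]), 'tool_rot': array([ 1.30526905e-01,  9.91444252e-01, -9.65449809e-04, -3.01791167e-04]), 'force': array([-0.19914976, -0.31967028,  0.37335832]), 'ft_torque': array([-0.06241057, -0.0197544 ,  0.00051158]), 'gripper_force': 0.0, 'finger_gap': 1.0038978237323868}
```

View pics/top0.png

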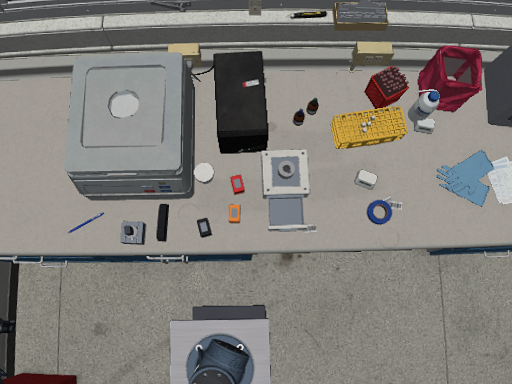

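View pics/side0.png

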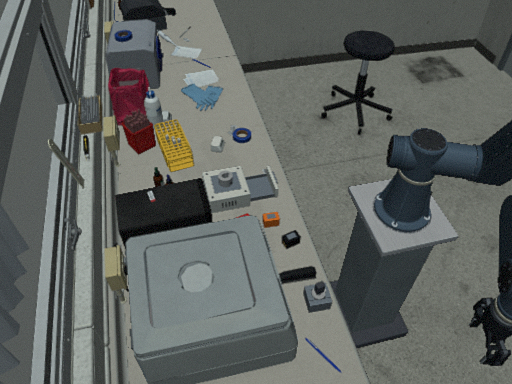

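Top view: stand at (132,232), stapler (162,222), pack (204,227), orange and red decoys (234,213) and (238,184), cup (204,173), drive (285,172), open drawer (286,213), tape (379,212). Next I zoom in and measure.

Run:
```python
from h import *
t=pickle.load(open('top.pkl','rb')); 
c=t['image'][140:250,110:330]
cv2.imwrite('pics/crop.png',cv2.resize(c,None,fx=3.6,fy=3.6,interpolation=cv2.INTER_CUBIC))
P=cloud(t)
np.set_printoptions(precision=3,suppress=True,linewidth=200)
def rect(name,box,lo,hi,cond=None):
    u0,v0,u1,v1=box; Q=P[v0:v1,u0:u1].reshape(-1,3); m=(Q[:,2]>lo)&(Q[:,2]<hi)
    if cond is not None: m&=cond[v0:v1,u0:u1].ravel()
    q=Q[m]; r=cv2.minAreaRect(q[:,:2].astype(np.float32)*1000); print(name,m.sum(),q.mean(0),r)
rect('pack',(192,212,216,242),.03,.05)
rect('stand',(112,212,150,250),.037,.052)
rect('spindle',(112,212,150,250),.075,.3)
rect('stapler',(150,195,175,250),.02,.06)
rect('drive',(255,140,320,200),.06,.08)
rect('hub',(255,140,320,200),.095,.12)
rect('front',(255,190,325,240),.03,.07)
rect('cup',(190,155,220,190),.05,.08)
rect('tape',(360,195,400,230),.01,.03)
g=cv2.cvtColor(t['image'],cv2.COLOR_BGR2GRAY)
print(g[158:180,274:300])
print((P[158:180,274:300,2]*1000).round())
```

```text
pack 196 [0.444 0.044 0.039] ((444.3226318359375, 44.35552215576172), (56.25880432128906, 36.06236267089844), 14.09357738494873)
stand 368 [0.431 0.275 0.046] ((432.3111267089844, 277.4686584472656), (74.06714630126953, 71.5798568725586), 86.83206939697266)
spindle 76 [0.431 0.276 0.097] ((431.7410583496094, 278.1325988769531), (25.8109073638916, 20.930051803588867), 7.643452167510986)
stapler 372 [0.476 0.183 0.036] ((476.45062255859375, 180.7762908935547), (137.17677307128906, 84.21422576904297), 0.015849938616156578)
drive 1831 [ 0.615 -0.222  0.069] ((624.6626586914062, -214.1173095703125), (167.27212524414062, 170.4686279296875), 1.392906904220581)
hub 205 [ 0.632 -0.21   0.105] ((658.2216186523438, -191.91305541992188), (157.30841064453125, 51.18874740600586), 38.876224517822266)
front 364 [ 0.486 -0.223  0.058] ((490.22528076171875, -222.03952026367188), (149.2591094970703, 132.90235900878906), 87.96715545654297)
cup 340 [0.619 0.044 0.068] ((619.9900512695312, 45.397377014160156), (69.45471954345703, 118.03131866455078), 88.8925552368164)
tape 336 [ 0.487 -0.537  0.018] ((488
[... 4675 characters left out ...]
90.  69.  67.  71.  73.  73.  70.]
 [ 65.  68.  73.  74.  67.  82.  95.  90. 100. 103. 102. 106. 106. 104. 105. 107. 110. 103.  96.  77.  71.  72.  68.  72.  69.  72.]
 [ 70.  72.  68.  71.  68.  68.  75.  88.  91. 100. 102. 110. 107. 105. 101. 106. 102.  91.  73.  72.  72.  74.  67.  73.  69.  69.]
 [ 69.  73.  68.  76.  73.  75.  73.  77.  76.  88.  89.  99.  96.  99.  93.  89.  79.  72.  66.  72.  66.  69.  67.  70.  67.  63.]
 [ 70.  74.  76.  67.  66.  70.  69.  70.  73.  74.  78.  81.  86.  81.  79.  70.  66.  68.  72.  76.  73.  69.  70.  69.  68.  71.]
 [ 73.  70.  73.  72.  71.  67.  74.  69.  71.  76.  65.  68.  69.  73.  70.  68.  71.  70.  70.  69.  72.  68.  69.  70.  72.  68.]]
```

View pics/crop.png

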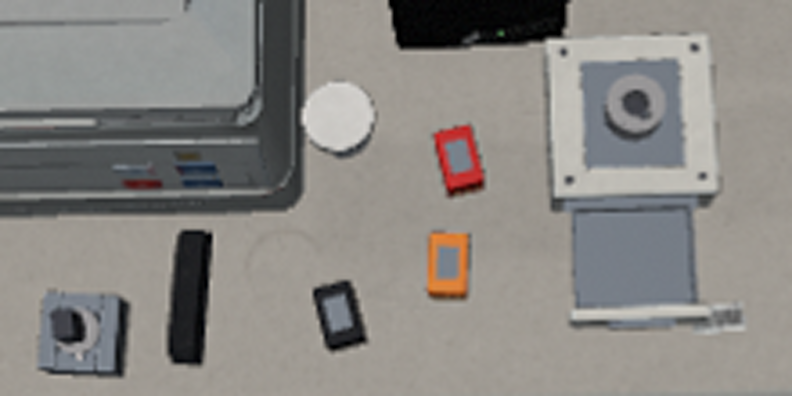

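Run:
```python
from h import *
np.set_printoptions(precision=3,suppress=True,linewidth=220)
t=pickle.load(open('top.pkl','rb')); P=cloud(t); g=cv2.cvtColor(t['image'],cv2.COLOR_BGR2GRAY).astype(np.float32)
Z=P[...,2]
def pts(box,m,z,off=0):
    u0,v0,u1,v1=box; v,u=np.nonzero(m[v0:v1,u0:u1]); return onz(t,np.c_[u+u0,v+v0],z)
# hub: bright ring
b=(272,155,300,182); m=(g>135)&(Z>.095)
u0,v0,u1,v1=b; mm=np.zeros(g.shape,np.uint8); mm[v0:v1,u0:u1]=m[v0:v1,u0:u1]
cs,_=cv2.findContours(mm,cv2.RETR_EXTERNAL,cv2.CHAIN_APPROX_NONE); c=max(cs,key=cv2.contourArea)
q=onz(t,c.reshape(-1,2),.106); (x,y),r=cv2.minEnclosingCircle(q[:,:2].astype(np.float32)*1000); A=np.c_[2*q[:,:2],np.ones(len(q))]; sol=np.linalg.lstsq(A,(q[:,:2]**2).sum(1),rcond=None)[0]
hub=sol[:2]; print('hub enc',x,y,r,'fit',hub,np.sqrt(sol[2]+hub@hub))
# polar sample of darkness
o=t['pose'];R=o[:3,:3]
th=np.radians(np.arange(130,240,5))
for rad in(.013,.015,.0165):
    w=np.c_[hub[0]+rad*np.cos(th),hub[1]+rad*np.sin(th),np.full(len(th),.106)]
    uv,_=cv2.projectPoints(w,cv2.Rodrigues(R.T)[0],-R.T@o[:3,3],t['mtx'],t['dist']); uv=uv.reshape(-1,2).astype(np.float32)
    s=cv2.remap(g,uv[:,0],uv[:,1],cv2.INTER_CUBIC).ravel(); print(rad,dict(zip(range(130,240,5),s.round().astype(int).tolist())))
def rect(n,q): print(n,len(q),q.mean(0),[np.round(a,1) for a in cv2.minAreaRect(q[:,:2].astype(np.float32)*1000)])
# drive top plate, drawer front, floor
m=np.isfinite(Z)&(Z>.055)&(Z<.085)
rect('drive',pts((258,140,314,195),m&(g>140)|0>1,.07) if 0 else pts((258,145,314,198),(abs(Z-.07)<.012),.07))
Q=P[195:240,262:322].reshape(-1,3); 
for lo,hi in((.04,.07),(.005,.015)):
    k=(Q[:,2]>lo)&(Q[:,2]<hi); print(lo,k.sum(),np.percentile(Q[k],[1,50,99],axis=0))
print('front rows gray'); print(g[218:238,262:326].astype(int))
print('Z'); print((Z[218:238,262:326]*1000).round())
# spindle
print(g[216:246,118:150].astype(int)); print((Z[216:246,118:150]*1000).round())
```

```text
hub enc 618.6238403320312 -223.8025665283203 25.038150787353516 fit [ 0.618 -0.224] 0.023819412212226884
0.013 {130: 111, 135: 112, 140: 111, 145: 111, 150: 111, 155: 110, 160: 111, 165: 114, 170: 115, 175: 110, 180: 105, 185: 98, 190: 84, 195: 74, 200: 69, 205: 70, 210: 77, 215: 83, 220: 88, 225: 94, 230: 105, 235: 118}
0.015 {130: 144, 135: 144, 140: 143, 145: 142, 150: 142, 155: 143, 160: 142, 165: 142, 170: 142, 175: 139, 180: 134, 185: 123, 190: 107, 195: 91, 200: 80, 205: 77, 210: 79, 215: 82, 220: 85, 225: 93, 230: 110, 235: 127}
0.0165 {130: 154, 135: 153, 140: 150, 145: 152, 150: 153, 155: 151, 160: 149, 165: 149, 170: 152, 175: 150, 180: 148, 185: 139, 190: 124, 195: 110, 200: 102, 205: 99, 210: 96, 215: 90, 220: 91, 225: 105, 230: 119, 235: 133}
drive 1839 [ 0.614 -0.222  0.07 ] [array([ 625.4, -218.9]), array([173. , 156.9]), np.float64(2.8)]
0.04 201 [[ 0.425 -0.291  0.043]
 [ 0.436 -0.223  0.054]
 [ 0.542 -0.156  0.062]]
0.005 719 [[ 0.416 -0.328  0.005]
 [ 0.497 -0.228  0.008]
 [ 0.549 -0.155  0.014]]
front rows gray
[[154 154 156 ... 156 156 157]
 [156 155 155 ... 157
[... 8455 characters left out ...]
.  47.  36.  23.  15.  -0.   4.   5.  -2.   5.]
 [ -2.   3.  34.  44.  46.  42.  47.  39.  44.  46.  44.  45.  47.  51.  50.  48.  46.  49.  47.  44.  45.  42.  50.  46.  37.  22.  nan   1.   2.  -1.  -2.  -4.]
 [  3.  -2.  -5.   4.   3.  18.  18.  14.  20.  25.  nan  20.  28.  26.  26.  31.  29.  29.  31.  30.  33.  33.  40.  37.  39.  18.   8.  -2.  -2.  -2.  -2.  -0.]
 [  5.   2.   3.  -1.  -1.   5.  -2.  -2.  -4.  -4.   4.   6.   3.  -5.  -2.   1.   1.   4.  -3.   2.  -1.  -1.  -1.   7.   5.   2.   2.  -2.   0.  -4.  -3.   2.]
 [ -3.   3.   2.   1.  -2.   2.  -1.  -4.  -1.   2.  -3.   1.   2.   2.   2.   2.   5.  -0.  -8.   4.  -1.  -3.  -2.   0.  -2.   3.  -4.   0.  -5.   3.  -2.   3.]]
```

Run:
```python
from h import *
np.set_printoptions(precision=3,suppress=True,linewidth=220)
t=pickle.load(open('top.pkl','rb')); P=cloud(t); g=cv2.cvtColor(t['image'],cv2.COLOR_BGR2GRAY).astype(np.float32); Z=P[...,2]
v,u=np.mgrid[:384,:512]
def big(m,box):
    M=np.zeros(g.shape,np.uint8);u0,v0,u1,v1=box;M[v0:v1,u0:u1]=m[v0:v1,u0:u1]
    n,l,st,c=cv2.connectedComponentsWithStats(M,connectivity=4);i=1+st[1:,4].argmax();return l==i
def rect(n,m,z):
    q=onz(t,np.c_[u[m],v[m]],z)[:,:2].astype(np.float32)*1000;r=cv2.minAreaRect(q);print(n,m.sum(),q.mean(0),[np.round(a,1) for a in r],cv2.boxPoints(r).round().tolist());return q
rect('drive',big(np.abs(Z-.07)<.013,(256,140,320,196)),.07)
rect('drivewhite',big((g>165)&(Z>.055),(256,140,320,200)),.07)
h=rect('head',big(Z>.093,(118,216,145,240)),.102)
print('tab',onz(t,[[131.2,238],[132,239],[131.5,238.5]],.052))
# collar bright ring
m=big((g>140)&(Z>.045),(120,222,140,242)); rect('collar',m,.052)
rect('stand',big(np.abs(Z-.046)<.009,(112,212,150,250)),.046)
rect('pack',big(np.abs(Z-.04)<.012,(192,212,216,242)),.04)
# front panel: white strip
m=big((g>175)&(Z>.03),(262,215,322,240)); rect('front',m,.056)
for x in range(270,318,4): print(x,g[218:236,x].astype(int),(Z[218:236,x]*1000).round())
```

```text
drive 1803 [ 612.949 -222.455] [array([ 614.9, -223.7]), array([151.9, 150.2]), np.float64(0.9)] [[538.0, -150.0], [540.0, -300.0], [692.0, -298.0], [690.0, -147.0]]
drivewhite 1058 [ 616.515 -222.557] [array([ 617.2, -223.6]), array([146.5, 147.5]), np.float64(1.2)] [[542.0, -151.0], [546.0, -299.0], [692.0, -296.0], [689.0, -148.0]]
head 58 [431.301 277.493] [array([432.1, 277.5]), array([25.5, 19. ]), np.float64(1.9)] [[419.0, 287.0], [420.0, 268.0], [445.0, 268.0], [445.0, 287.0]]
tab [[0.41  0.276 0.052]
 [0.407 0.274 0.052]
 [0.408 0.275 0.052]]
collar 42 [425.301 271.117] [array([426.7, 272.3]), array([21.1, 39. ]), np.float64(60.0)] [[405.0, 273.0], [438.0, 253.0], [449.0, 272.0], [415.0, 291.0]]
stand 388 [430.348 274.726] [array([431.5, 277.1]), array([73.7, 71.4]), np.float64(87.1)] [[394.0, 242.0], [465.0, 239.0], [469.0, 312.0], [398.0, 316.0]]
pack 196 [443.761  43.837] [array([443.8,  43.7]), array([57. , 35.9]), np.float64(14.1)] [[412.0, 54.0], [421.0, 19.0], [476.0, 33.0], [467.0, 68.0]]
front 88 [ 439.377 -226.843] [array([ 439.3, -224.9]), array([  7.6, 118.7]), n
[... 1208 characters left out ...]
7 155 156 157 157] [ 3.  5.  3.  8. 20.  6.  6. 52. 56. 55. 54. 32.  7.  0. -7. -3. -3. -3.]
302 [ 97  89  95 105 104  92 125 196 196 170  86  90 125 148 160 156 158 158] [ 9.  6. 13.  8.  3.  8.  6. 53. 55. 55. 54. 31. -1.  0. -0.  1.  3.  4.]
306 [157 157 157 156 156 149 150 180 190 165  97 103 116 165 184 154 155 155] [-5.  1. -0. -4. -1. -5. -4. 52. 48. 55.  1.  1.  2.  4. -6.  1.  0. -5.]
310 [157 156 156 156 155 153 172 184 134 114 110  99 131 166 155 152 153 156] [-3. -1. -0. -1.  1. -3. -3. -0.  2. -5. -1.  2.  1.  3. -7. -3.  0.  2.]
314 [157 155 156 156 157 148 147 149 108 100  93 100 162 189 153 155 154 155] [-1. -2. -4. -1. -3. -5.  1. -2.  9.  3.  3.  2. -2. -4. -0. -2.  2. -3.]
```

Measured: pack (0.444,0.044) yaw 14°, hub (0.618,-0.224) with its slot near 207°, drawer front face x≈0.434, spindle (0.432,0.277), drive yaw about 1°. Moving to above the pack.

```bash
R='{"dp":[0.471,-0.932,0],"angular":[0,0,1.46]}'; python3 -m crank '[{"dp":[0.471,-0.932,0],"angular":[0,0,1.46]},{"dp":[0.471,-0.932,0],"angular":[0,0,1.46]},{"dp":[0.471,-0.932,0],"angular":[0,0,1.46]},{"dp":[0.471,-0.932,0],"angular":[0,0,1.46]},{"dp":[0.471,-0.932,0],"angular":[0,0,1.46]},{"dp":[0.471,-0.932,0],"angular":[0,0,1.46]},{"dp":[0.471,-0.932,0],"angular":[0,0,1.46]},{"dp":[0.471,-0.932,0],"angular":[0,0,1.46]},{"dp":[0.471,-0.932,0],"angular":[0,0,1.46]},{"dp":[0.471,-0.932,0],"angular":[0,0,1.46]},{"dp":[0.471,-0.932,0],"angular":[0,0,1.46]},{"dp":[0.471,-0.932,0],"angular":[0,0,1.46]},{"dp":[0.471,-0.932,0],"angular":[0,0,1.46]},{"dp":[0.471,-0.932,0],"angular":[0,0,1.46]},{"dp":[0.471,-0.932,0],"angular":[0,0,1.46]},{"dp":[0.471,-0.932,0],"angular":[0,0,1.46]},{"dp":[0.471,-0.932,0],"angular":[0,0,1.46]},{"dp":[0.471,-0.932,0],"angular":[0,0,1.46]},{"dp":[0.471,-0.932,0],"angular":[0,0,1.46]},{"dp":[0.471,-0.932,0],"angular":[0,0,1.46]}]' 0.1 40
python3 - <<'E'
from h import *
t=pickle.load(open('top.pkl','rb')); P=cloud(t)
q=P[60:205,60:200].reshape(-1,3); q=q[q[:,2]>.12]; print('centrifuge min x',np.percentile(q[:,0],[0.5,2]),q[:,1].min(),q[:,2].max())
E
```

```text
t: 2.1
tcp_pos: [0.4445, 0.0433, 0.2481]
tool_rot: [-0.124, 0.992, 0.0, -0.0]
force: [0.6, 0.0, 0.7]
finger_gap: 0.898
gripper_force: 0.0
centrifuge min x [0.54789386 0.55112439] 0.0538998542988776 0.2646805640945
```

```bash
python3 -m crank '[{"dp":[0,0,-1],"angular":[0,0,0]},{"dp":[0,0,-1],"angular":[0,0,0]},{"dp":[0,0,-1],"angular":[0,0,0]},{"dp":[0,0,-1],"angular":[0,0,0]},{"dp":[0,0,-1],"angular":[0,0,0]},{"dp":[0,0,-0.9],"angular":[0,0,0]},{"dp":[0,0,-0.7],"angular":[0,0,0]},{"dp":[0,0,-0.5],"angular":[0,0,0]},{"dp":[0,0,-0.35],"angular":[0,0,0]},{"dp":[0,0,0],"angular":[0,0,0]}]' 0.1 40 && python3 -m crank '[{"dp":[0,0,0],"angular":[0,0,0]},{"dp":[0,0,0],"angular":[0,0,0]},{"dp":[0,0,0],"angular":[0,0,0]},{"dp":[0,0,0],"angular":[0,0,0]},{"dp":[0,0,0],"angular":[0,0,0]},{"dp":[0,0,0],"angular":[0,0,0]},{"dp":[0,0,0],"angular":[0,0,0]},{"dp":[0,0,0],"angular":[0,0,0]}]' 1 40
```

```text
t: 3.1
tcp_pos: [0.4437, 0.0445, 0.0237]
tool_rot: [-0.124, 0.992, 0.0, -0.001]
force: [-0.4, -0.3, 0.8]
finger_gap: 0.899
gripper_force: 0.0
t: 3.9
tcp_pos: [0.4448, 0.0445, 0.0257]
tool_rot: [-0.124, 0.992, -0.0, 0.001]
force: [0.5, 0.7, 6.4]
finger_gap: 0.409
gripper_force: 41.2
```

```bash
python3 -m crank '[{"dp":[0,0,0.6],"angular":[0,0,0]},{"dp":[0,0,0.9],"angular":[0,0,0]},{"dp":[0,0,1],"angular":[0,0,0]},{"dp":[0,0,1],"angular":[0,0,0]},{"dp":[0.15,-0.9,0],"angular":[0,0,-1.33]},{"dp":[0.15,-0.9,0],"angular":[0,0,-1.33]},{"dp":[0.15,-0.9,0],"angular":[0,0,-1.33]},{"dp":[0.15,-0.9,0],"angular":[0,0,-1.33]},{"dp":[0.15,-0.9,0],"angular":[0,0,-1.33]},{"dp":[0.15,-0.9,0],"angular":[0,0,-1.33]},{"dp":[0.15,-0.9,0],"angular":[0,0,-1.33]},{"dp":[0.15,-0.9,0],"angular":[0,0,-1.33]},{"dp":[0.15,-0.9,0],"angular":[0,0,-1.33]},{"dp":[0.15,-0.9,0],"angular":[0,0,-1.33]},{"dp":[0,0,-0.7],"angular":[0,0,0]},{"dp":[0,0,-0.7],"angular":[0,0,0]},{"dp":[0,0,0],"angular":[0,0,0]}]'
python3 - <<'E'
from h import *
s=snap('side'); c=s['image'][150:240,180:320]; cv2.imwrite('pics/a1.png',cv2.resize(c,None,fx=5,fy=5,interpolation=cv2.INTER_CUBIC))
E
```

```text
t: 5.6
tcp_pos: [0.4872, -0.2245, 0.0856]
tool_rot: [-0.008, 1.0, 0.002, -0.003]
force: [-0.3, -0.2, -1.4]
finger_gap: 0.411
gripper_force: 40.3
```

View pics/a1.png

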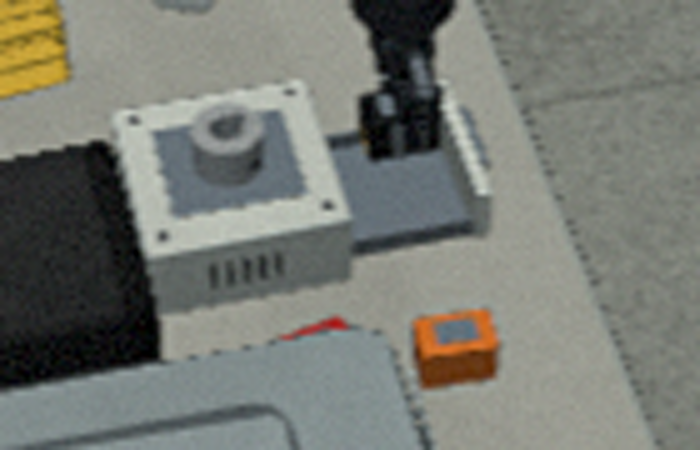

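The side view shows the pack held over the open drawer, clear of the panel and walls. Lower, release and rise.

```bash
python3 -m crank '[{"dp":[0.1,0,-0.5],"angular":[0,0,0]},{"dp":[0,0,-0.5],"angular":[0,0,0]},{"dp":[0,0,-0.35],"angular":[0,0,0]},{"dp":[0,0,-0.2],"angular":[0,0,0]},{"dp":[0,0,-0.14],"angular":[0,0,0]},{"dp":[0,0,-0.05],"angular":[0,0,0]},{"dp":[0,0,0],"angular":[0,0,0]}]' && python3 -m crank '[{"dp":[0,0,0],"angular":[0,0,0]},{"dp":[0,0,0],"angular":[0,0,0]},{"dp":[0,0,0],"angular":[0,0,0]},{"dp":[0,0,0],"angular":[0,0,0]}]' 0.42 && python3 -m crank '[{"dp":[0,0,0.3],"angular":[0,0,0]},{"dp":[0,0,0.7],"angular":[0,0,0]},{"dp":[0,0,1],"angular":[0,0,0]},{"dp":[0,0,1],"angular":[0,0,0]},{"dp":[0,0,0],"angular":[0,0,0]}]'
```

```text
t: 6.35
tcp_pos: [0.4925, -0.2256, 0.0357]
tool_rot: [-0.008, 1.0, -0.0, 0.0]
force: [-0.2, -0.4, -0.5]
finger_gap: 0.415
gripper_force: 40.4
t: 6.75
tcp_pos: [0.4925, -0.2256, 0.0359]
tool_rot: [-0.008, 1.0, -0.0, 0.0]
force: [-0.7, -0.8, 0.1]
finger_gap: 0.582
gripper_force: 0.0
t: 7.25
tcp_pos: [0.4946, -0.227, 0.1299]
tool_rot: [-0.008, 1.0, -0.003, 0.004]
force: [1.2, 0.6, -0.8]
finger_gap: 0.581
gripper_force: 0.0
```

```bash
python3 -m crank '[{"dp":[-0.84,0,0],"angular":[0,0,0]},{"dp":[-0.84,0,0],"angular":[0,0,0]},{"dp":[-0.84,0,0],"angular":[0,0,0]},{"dp":[-0.8,0.05,0],"angular":[0,0,0]},{"dp":[0,0,-0.8],"angular":[0,0,0]},{"dp":[0,0,-0.8],"angular":[0,0,0]},{"dp":[0,0,-0.7],"angular":[0,0,0]},{"dp":[0,0,-0.5],"angular":[0,0,0]},{"dp":[0,0,0],"angular":[0,0,0]}]' 1 40
python3 - <<'E'
from h import *
s=snap('side'); t=snap('top'); c=s['image'][150:240,180:320]; d=t['image'][150:240,230:350]
cv2.imwrite('pics/a2.png',np.hstack([cv2.resize(c,(420,270)),cv2.resize(d,(360,270))]))
E
```

```text
t: 8.15
tcp_pos: [0.3917, -0.2232, 0.04]
tool_rot: [-0.008, 1.0, 0.002, -0.002]
force: [0.7, 0.2, 0.2]
finger_gap: -0.002
gripper_force: 0.0
```

View pics/a2.png

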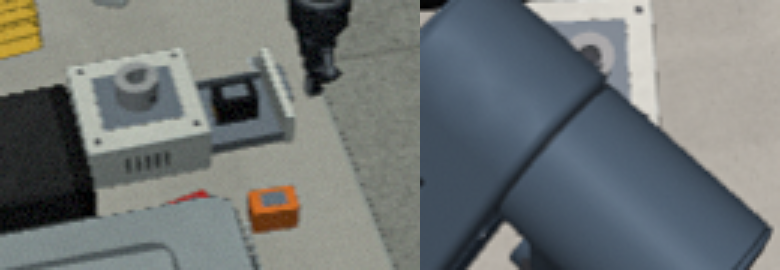

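The side view shows the pack lying flat in the drawer and the closed fingers in front of the panel. Pushing.

```bash
python3 -m crank '[{"dp":[0.3,0,0],"angular":[0,0,0]},{"dp":[0.2,0,0],"angular":[0,0,0]},{"dp":[0.2,0,0],"angular":[0,0,0]},{"dp":[0.2,0,0],"angular":[0,0,0]},{"dp":[0.2,0,0],"angular":[0,0,0]},{"dp":[0.2,0,0],"angular":[0,0,0]},{"dp":[0.2,0,0],"angular":[0,0,0]},{"dp":[0.2,0,0],"angular":[0,0,0]},{"dp":[0.2,0,0],"angular":[0,0,0]},{"dp":[0.2,0,0],"angular":[0,0,0]},{"dp":[0.2,0,0],"angular":[0,0,0]},{"dp":[0.2,0,0],"angular":[0,0,0]},{"dp":[0.2,0,0],"angular":[0,0,0]},{"dp":[0.2,0,0],"angular":[0,0,0]},{"dp":[0.2,0,0],"angular":[0,0,0]},{"dp":[0.2,0,0],"angular":[0,0,0]},{"dp":[0.2,0,0],"angular":[0,0,0]},{"dp":[0.2,0,0],"angular":[0,0,0]},{"dp":[0.2,0,0],"angular":[0,0,0]}]'
```

```text
t: 10.15
tcp_pos: [0.5102, -0.224, 0.0416]
tool_rot: [-0.008, 1.0, 0.0, -0.0]
force: [-2.5, 1.2, -0.3]
finger_gap: -0.0
gripper_force: 0.9
```

```bash
python3 -m crank '[{"dp":[0.12,0,0],"angular":[0,0,0]},{"dp":[0.1,0,0],"angular":[0,0,0]},{"dp":[0,0,0],"angular":[0,0,0]}]'; python3 -m crank '[{"dp":[0.1,0,0],"angular":[0,0,0]},{"dp":[0.1,0,0],"angular":[0,0,0]},{"dp":[0,0,0],"angular":[0,0,0]}]'
```

```text
t: 10.45
tcp_pos: [0.5173, -0.2245, 0.0418]
tool_rot: [-0.008, 1.0, -0.001, 0.001]
force: [0.5, 0.1, 0.5]
finger_gap: -0.001
gripper_force: 0.0
t: 10.75
tcp_pos: [0.5231, -0.2244, 0.0418]
tool_rot: [-0.008, 1.0, -0.0, 0.001]
force: [-0.3, -0.4, -0.0]
finger_gap: 0.001
gripper_force: 0.0
```

```bash
python3 -m crank '[{"dp":[0.1,0,0],"angular":[0,0,0]},{"dp":[0.1,0,0],"angular":[0,0,0]},{"dp":[0,0,0],"angular":[0,0,0]}]'
python3 - <<'E'
from h import *
s=snap('side'); c=s['image'][150:240,180:320]
cv2.imwrite('pics/a3.png',cv2.resize(c,None,fx=5,fy=5,interpolation=cv2.INTER_CUBIC))
E
```

```text
t: 11.05
tcp_pos: [0.5239, -0.224, 0.0417]
tool_rot: [-0.009, 1.0, 0.001, -0.005]
force: [-12.8, -5.5, 7.4]
finger_gap: -0.003
gripper_force: 6.5
```

View pics/a3.png

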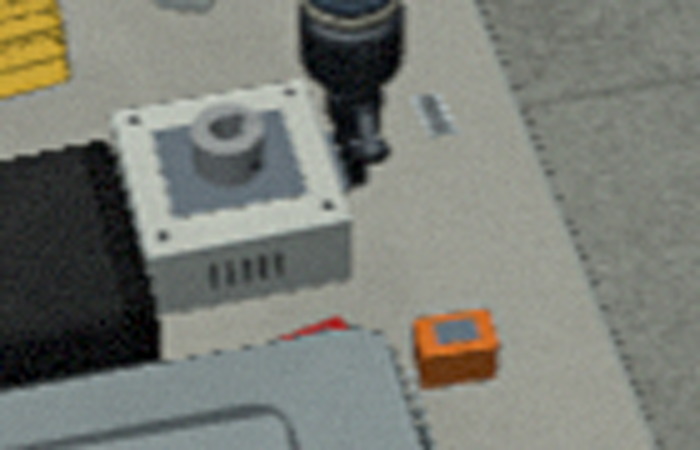

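```bash
python3 -m crank '[{"dp":[0.1,0,0],"angular":[0,0,0]},{"dp":[0,0,0],"angular":[0,0,0]},{"dp":[0,0,0],"angular":[0,0,0]}]'; python3 -m crank '[{"dp":[-0.4,0,0],"angular":[0,0,0]},{"dp":[-0.9,0,0],"angular":[0,0,0]},{"dp":[-0.9,0,0],"angular":[0,0,0]},{"dp":[-0.9,0,0],"angular":[0,0,0]},{"dp":[0,0,1],"angular":[0,0,0]},{"dp":[0,0.4,1],"angular":[0,0,0]},{"dp":[0,0.8,1],"angular":[0,0,0]},{"dp":[0,0.9,0.3],"angular":[0,0,0.8]},{"dp":[0,0.9,0],"angular":[0,0,0.8]},{"dp":[0,0.9,0],"angular":[0,0,0.8]},{"dp":[0,0.9,0],"angular":[0,0,0.8]},{"dp":[0,0.9,0],"angular":[0,0,0.8]},{"dp":[0,0.9,0],"angular":[0,0,0]},{"dp":[0,0.9,0],"angular":[0,0,0]},{"dp":[0,0.9,0],"angular":[0,0,0]},{"dp":[0,0.9,0],"angular":[0,0,0]},{"dp":[0,0.9,0],"angular":[0,0,0]},{"dp":[0,0.9,0],"angular":[0,0,0]}]' 0.3 40
python3 -m crank '[{"dp":[0,0.9,0],"angular":[0,0,0]},{"dp":[0,0.9,0],"angular":[0,0,0]},{"dp":[0,0.9,0],"angular":[0,0,0]},{"dp":[0,0.9,0],"angular":[0,0,0]},{"dp":[0,0,0],"angular":[0,0,0]},{"dp":[0,0,0],"angular":[0,0,0]}]'
python3 - <<'E'
from h import *
t=snap('top'); c=t['image'][140:250,100:330]
cv2.imwrite('pics/a4.png',cv2.resize(c,None,fx=3.4,fy=3.4,interpolation=cv2.INTER_CUBIC))
E
```

```text
t: 11.4
tcp_pos: [0.5239, -0.2239, 0.0416]
tool_rot: [-0.009, 1.0, 0.002, -0.008]
force: [-19.6, -7.6, 11.2]
finger_gap: -0.001
gripper_force: 9.9
t: 13.2
tcp_pos: [0.439, 0.1104, 0.1408]
tool_rot: [-0.043, 0.999, 0.0, 0.001]
force: [-0.1, 0.2, -0.7]
finger_gap: 0.699
gripper_force: 0.0
t: 13.8
tcp_pos: [0.4384, 0.2175, 0.1406]
tool_rot: [-0.044, 0.999, 0.0, 0.0]
force: [-1.6, -0.4, -0.2]
finger_gap: 0.703
gripper_force: 0.0
```

View pics/a4.png

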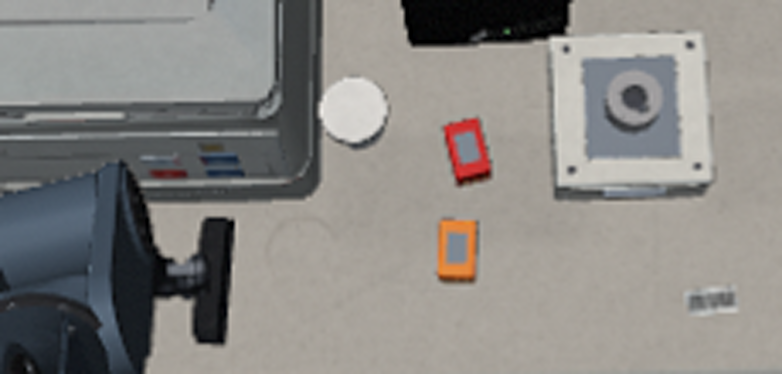

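Top view: the panel is flush with the drive at (630,190), so the drawer is shut, and everything else is undisturbed. Going to the spindle.

```bash
python3 -m crank '[{"dp":[-0.1,0.7,0],"angular":[0,0,0]},{"dp":[-0.1,0.7,0],"angular":[0,0,0]},{"dp":[0,0.6,0],"angular":[0,0,0]},{"dp":[0,0,-0.5],"angular":[0,0,0]},{"dp":[0,0,-0.6],"angular":[0,0,0]},{"dp":[0,0,-0.5],"angular":[0,0,0]},{"dp":[0,0,-0.36],"angular":[0,0,0]},{"dp":[0,0,0],"angular":[0,0,0]}]' && python3 -m crank '[{"dp":[0,0,0],"angular":[0,0,0]},{"dp":[0,0,0],"angular":[0,0,0]},{"dp":[0,0,0],"angular":[0,0,0]},{"dp":[0,0,0],"angular":[0,0,0]},{"dp":[0,0,0],"angular":[0,0,0]},{"dp":[0,0,0],"angular":[0,0,0]},{"dp":[0,0,0],"angular":[0,0,0]},{"dp":[0,0,0],"angular":[0,0,0]}]' 1 80
```

```text
t: 14.65
tcp_pos: [0.4318, 0.2758, 0.0806]
tool_rot: [-0.042, 0.999, -0.0, -0.001]
force: [-0.5, 0.0, 0.6]
finger_gap: 0.701
gripper_force: 0.0
t: 15.45
tcp_pos: [0.4331, 0.2772, 0.0827]
tool_rot: [-0.043, 0.999, 0.0, 0.001]
force: [-0.1, -0.0, 6.5]
finger_gap: 0.225
gripper_force: 78.4
```

```bash
python3 -m crank '[{"dp":[0,0,0.3],"angular":[0,0,0]},{"dp":[0,0,0.5],"angular":[0,0,0]},{"dp":[0,0,0.8],"angular":[0,0,0]},{"dp":[0,0,1],"angular":[0,0,0]},{"dp":[0,0,1],"angular":[0,0,0]},{"dp":[0,0,0.6],"angular":[0,0,0]},{"dp":[0,-0.8,0],"angular":[0,0,0]},{"dp":[0,-1,0],"angular":[0,0,0]},{"dp":[0,-1,0],"angular":[0,0,0]},{"dp":[0,-1,0],"angular":[0,0,0]},{"dp":[0,-1,0],"angular":[0,0,0]},{"dp":[0,-1,0],"angular":[0,0,0]},{"dp":[0,-1,0],"angular":[0,0,0]},{"dp":[0,-1,0],"angular":[0,0,0]},{"dp":[0,-1,0],"angular":[0,0,0]},{"dp":[0,-1,0],"angular":[0,0,0]},{"dp":[0,0,0],"angular":[0,0,0]}]'
cat > hub.py <<'E'
from h import *
np.set_printoptions(precision=4,suppress=True,linewidth=200)
def proj(t,w):
    R=t['pose'][:3,:3]; uv,_=cv2.projectPoints(np.asarray(w,float),cv2.Rodrigues(R.T)[0],-R.T@t['pose'][:3,3],t['mtx'],t['dist']); return uv.reshape(-1,2).astype(np.float32)
def samp(t,w):
    g=cv2.cvtColor(t['image'],cv2.COLOR_BGR2GRAY).astype(np.float32); uv=proj(t,w); return cv2.remap(g,uv[:,0],uv[:,1],cv2.INTER_CUBIC).ravel()
if __name__=='__main__':
  for n in('top','side'):
    t=snap(n); ax=np.arange(-.034,.0341,.0005); X,Y=np.meshgrid(.618+ax,-.224+ax,indexing='ij')
    I=samp(t,np.c_[X.ravel(),Y.ravel(),np.full(X.size,.106)]).reshape(X.shape)  # rectified plan view
    J=np.clip(I,0,255).astype(np.uint8); cv2.imwrite(f'pics/plan_{n}.png',cv2.resize(J[::-1,::-1],(390,390),interpolation=cv2.INTER_CUBIC))
    r=np.hypot(X-.618,Y+.224)
    d=((I<100)&(r<.019)).astype(np.uint8); k,l,st,c=cv2.connectedComponentsWithStats(d); i=1+st[1:,4].argmax(); m=l==i
    # bore circle: largest inscribed
    D=cv2.distanceTransform(m.astype(np.uint8),cv2.DIST_L2,5); i0=np.unravel_index(D.argmax(),D.shape); bc=np.array([X[i0],Y[i0]]); br=D.max()*.0005
    far=m&(np.hypot(X-bc[0],Y-bc[1])>br+.002); v=np.array([X[far].mean(),Y[far].mean()])
    print(n,'bore',bc,br,'tail',far.sum(),v,'ang from bore',np.degrees(np.arctan2(*(v-bc)[::-1]))%360)
  a,b=[cv2.imread(f'pics/plan_{n}.png') for n in('top','side')]; cv2.imwrite('pics/plan.png',np.hstack([a,b]))
E
python3 hub.py
```

```text
t: 17.15
tcp_pos: [0.4327, -0.0197, 0.208]
tool_rot: [-0.041, 0.999, -0.001, 0.0]
force: [0.5, 0.6, -1.2]
finger_gap: 0.226
gripper_force: 78.6
top bore [ 0.6175 -0.223 ] 0.010886049 tail 93 [ 0.6055 -0.231 ] ang from bore 213.60697861455645
side bore [ 0.618  -0.2225] 0.0105860485 tail 138 [ 0.6064 -0.2306] ang from bore 214.7684585357165
```

View pics/plan.png

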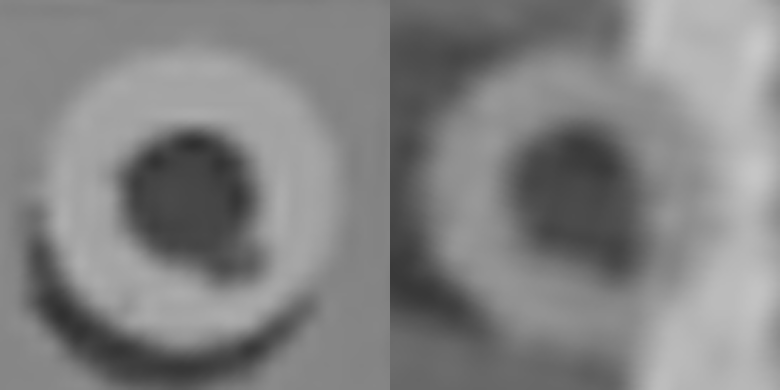

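The rectified plan views (up is +x, left is +y) show the bore centre at about (190,192) and the slot running to (235,262), so the slot points to about 213°. Move over the hub and turn +28°.

```bash
python3 -m crank '[{"dp":[0.775,-0.85,0],"angular":[0,0,3.54]},{"dp":[0.775,-0.85,0],"angular":[0,0,3.54]},{"dp":[0.775,-0.85,0],"angular":[0,0,3.54]},{"dp":[0.775,-0.85,0],"angular":[0,0,3.54]},{"dp":[0.775,-0.85,0],"angular":[0,0,3.54]},{"dp":[0.775,-0.85,0],"angular":[0,0,3.54]},{"dp":[0.775,-0.85,0],"angular":[0,0,3.54]},{"dp":[0.775,-0.85,0],"angular":[0,0,3.54]},{"dp":[0,0,0],"angular":[0,0,0]},{"dp":[0,0,-0.4],"angular":[0,0,0]},{"dp":[0,0,-0.2],"angular":[0,0,0]},{"dp":[0,0,0],"angular":[0,0,0]},{"dp":[0,0,0],"angular":[0,0,0]}]'
python3 - <<'E'
from h import *
s=snap('side'); t=snap('top'); c=s['image'][140:210,190:270]; d=t['image'][130:200,250:330]
cv2.imwrite('pics/a5.png',np.hstack([cv2.resize(x,(400,350),interpolation=cv2.INTER_CUBIC) for x in(c,d)]))
print(sense()['q'])
E
```

```text
t: 18.55
tcp_pos: [0.6176, -0.2197, 0.1893]
tool_rot: [-0.286, 0.958, 0.001, -0.001]
force: [1.1, 0.5, -2.8]
finger_gap: 0.221
gripper_force: 79.0
[-5.12447457e-01  6.34049480e-01  1.40320283e+00  2.70929926e-05
  1.10405043e+00 -2.66360496e+00]
```

View pics/a5.png

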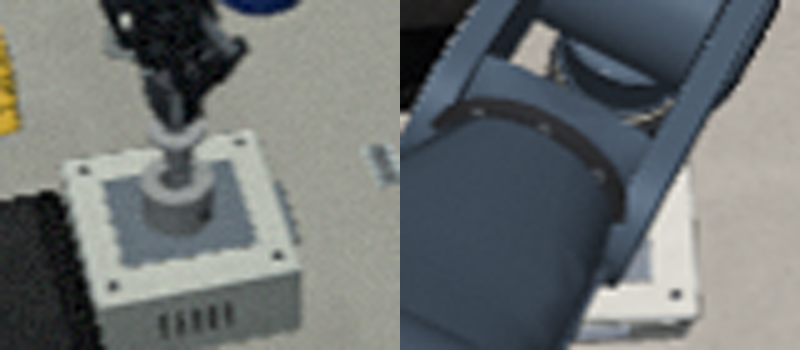

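The side view shows the spindle hanging just above the bore (shaft at (178,180), hub at (178,195)), with the arm hiding the top view. A small centring correction, then into the bore.

```bash
python3 -m crank '[{"dp":[0.05,-0.11,0],"angular":[0,0,0]},{"dp":[0,0,-0.2],"angular":[0,0,0]},{"dp":[0,0,-0.2],"angular":[0,0,0]},{"dp":[0,0,-0.15],"angular":[0,0,0]},{"dp":[0,0,-0.1],"angular":[0,0,0]},{"dp":[0,0,0],"angular":[0,0,0]},{"dp":[0,0,0],"angular":[0,0,0]}]'; python3 -m crank '[{"dp":[0,0,-0.1],"angular":[0,0,0]},{"dp":[0,0,-0.1],"angular":[0,0,0]},{"dp":[0,0,0],"angular":[0,0,0]},{"dp":[0,0,0],"angular":[0,0,0]}]'
```

```text
t: 19.35
tcp_pos: [0.6198, -0.2243, 0.1702]
tool_rot: [-0.286, 0.958, 0.0, -0.0]
force: [-0.1, 0.2, -0.9]
finger_gap: 0.221
gripper_force: 79.0
t: 19.75
tcp_pos: [0.6195, -0.2235, 0.1638]
tool_rot: [-0.286, 0.958, 0.001, -0.0]
force: [-0.2, 2.9, -2.6]
finger_gap: 0.224
gripper_force: 79.1
```

```bash
python3 -m crank '[{"dp":[0,0.03,-0.1],"angular":[0,0,0]},{"dp":[0,0,-0.1],"angular":[0,0,0]},{"dp":[0,0,-0.1],"angular":[0,0,0]},{"dp":[0,0,0],"angular":[0,0,0]},{"dp":[0,0,0],"angular":[0,0,0]}]'; python3 -c "
from h import *
s=sense();print(s['ft_torque'],s['q'][5])"
```

```text
t: 20.25
tcp_pos: [0.6197, -0.2233, 0.1548]
tool_rot: [-0.286, 0.958, 0.0, -0.0]
force: [-0.6, 2.1, -2.6]
finger_gap: 0.225
gripper_force: 79.1
[ 0.64550621  0.05315548 -0.00977387] -2.665795311236914
```

The tip is about 21 mm deep with no face contact, so the key is in the slot. Pressing home.

```bash
python3 -m crank '[{"dp":[0,0.03,-0.1],"angular":[0,0,0]},{"dp":[0,0,-0.1],"angular":[0,0,0]},{"dp":[0,0,-0.1],"angular":[0,0,0]},{"dp":[0,0,-0.1],"angular":[0,0,0]},{"dp":[0,0,0],"angular":[0,0,0]},{"dp":[0,0,0],"angular":[0,0,0]}]'; python3 -m crank '[{"dp":[0,0,-0.1],"angular":[0,0,0]},{"dp":[0,0,0],"angular":[0,0,0]},{"dp":[0,0,0],"angular":[0,0,0]}]'
```

```text
t: 20.85
tcp_pos: [0.6198, -0.223, 0.1442]
tool_rot: [-0.286, 0.958, -0.001, -0.0]
force: [-2.6, 1.5, 5.1]
finger_gap: 0.224
gripper_force: 80.3
t: 21.15
tcp_pos: [0.6199, -0.2231, 0.1428]
tool_rot: [-0.286, 0.958, -0.001, 0.0]
force: [-4.8, 1.9, 11.6]
finger_gap: 0.225
gripper_force: 81.1
```

```bash
python3 -m crank '[{"dp":[0,0,-0.1],"angular":[0,0,0]},{"dp":[0,0,0],"angular":[0,0,0]},{"dp":[0,0,0],"angular":[0,0,0]}]'; python3 -m crank '[{"dp":[0,0,-0.06],"angular":[0,0,0]},{"dp":[0,0,0],"angular":[0,0,0]},{"dp":[0,0,0],"angular":[0,0,0]},{"dp":[0,0,0],"angular":[0,0,0]},{"dp":[0,0,0],"angular":[0,0,0]}]'
```

```text
t: 21.45
tcp_pos: [0.6199, -0.2231, 0.1427]
tool_rot: [-0.286, 0.958, -0.001, 0.0]
force: [-9.0, 4.2, 25.4]
finger_gap: 0.222
gripper_force: 83.0
t: 21.95
tcp_pos: [0.6199, -0.2231, 0.1427]
tool_rot: [-0.286, 0.958, -0.001, 0.001]
force: [-11.4, 5.1, 33.3]
finger_gap: 0.223
gripper_force: 84.1
```

```bash
python3 -m crank '[{"dp":[0,0,0.04],"angular":[0,0,0]},{"dp":[0,0,0],"angular":[0,0,0]},{"dp":[0,0,0],"angular":[0,0,0]}]'
python3 - <<'E'
from h import *
s=snap('side'); c=s['image'][140:210,190:280]
cv2.imwrite('pics/a6.png',cv2.resize(c,None,fx=7,fy=7,interpolation=cv2.INTER_CUBIC))
E
```

```text
t: 22.25
tcp_pos: [0.6199, -0.2231, 0.1427]
tool_rot: [-0.286, 0.958, -0.001, 0.0]
force: [-9.0, 4.7, 28.0]
finger_gap: 0.222
gripper_force: 83.1
```

View pics/a6.png

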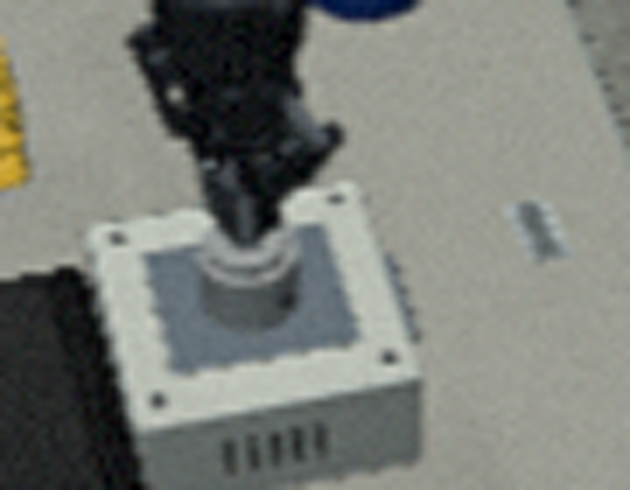

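The picture shows the collar seated on the hub at (248,265) and the drawer still flush. Handing in.

```bash
python3 -c "
from station import order
print(order.sign_off())"
```

```text
the job is handed in; nothing more can be done
None
```

The job is handed in: the pack lies flat in the fully shut drawer, and the spindle is keyed into the hub with its collar on the face, still gripped and pressed home with about 28 N, at 22 s on the clock.

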